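# Close up a row of cartons and lock the follower with its cam lever

## Robot

A 7-joint arm with a two-finger parallel gripper is mounted at the origin on the work surface. World frame = base frame: x ahead of the robot, y to its left, z up, the work surface at z = 0. Lengths are in m, angles in rad, forces in N, time in s.
With the tool pointing down it reaches from about 0.4 to 0.85 m from the base axis. Payload 4.5 kg.
Tool frame: the origin (TCP) lies at the centre of the arm's flange, where the gripper is bolted on; the fingertips stand nose_length ahead of it and the grasp point (between the pads) lies 147 mm ahead of it (nose_length is the distance from the TCP to the fingertips, in m); z points along the fingers, y is the line along which they close (so a half turn about z gives the same grasp; the last joint's range is limited). The gripper opens to 88 mm and grips with 3 to 60 N. Pads are 18 mm wide; open, the fingers measure 123 mm over their backs; the gripper's body (75 mm by 187 mm) begins 45 mm behind the grasp point.
Start: joints at [-1.099, 0.689, -0.195, 1.565, 0.157, 0.902, -0.215], TCP at [0.265, 0.566, 0.405] pointing down, gripper open.
Joint ranges: [-3.01, 3.01], [-0.46, 2.08], [-1.47, 1.51], [0.13, 2.56], [-1, 4.14], [0.04, 2.09], [-2.66, 2.66]. Speed limits (rad/s): [2.57, 2.57, 3.14, 3.14, 3.14, 3.14, 3.14].

## Interface

Orientations are given as a unit quaternion [x, y, z, w].
In Python, from plant import * gives the robot as it stands.
- The arm moves only by the tool play_rows, never from a script. Its argument "rows" is a list that holds one entry, the list of rows, each a list of 6 numbers: the shift along the tool's x, y, z normalised to -1 to 1, where 1 is 0.5 m, then the turn, a rotation vector about the tool's x, y, z normalised to -1 to 1, where 1 is 0.5 rad. A call has 1 to 20 rows; each row is the pose to reach, as a shift and turn from the pose commanded when the call began, along the tool's axes at that moment; what a row does not reach only later rows make up. A row lasts 1/12 s, in which the tool goes at most 41.7 mm and 7.16 degrees, less where a joint would pass 70% of its speed; a pose out of reach is approached as far as the arm can. A call with a number of a shift or a turn outside -1 to 1 is refused whole. A call with a gripper value outside its range is refused whole. "claw" is the closure, from 0 (fully open) to 1 (shut), set as the call begins (left out, the last holds). The fingers move at their own pace and stop on an object; "squeeze" is the grip in N (left out, the last holds). Time passes only in rows, so rows that repeat a pose let the fingers close. It gives the time, the measured TCP pose, the force, the opening and the grip force at its end, in the units of the state.
- get_state(): the state, without advancing time (a new reading comes with each control period).
- snapshot(name): name is "scene" or "side" or "wrist"; returns a dict with "pixels" (480x640x3 uint8, blue, green, red), "camera_matrix" (3x3 intrinsics, pixels), "world_to_cam" (4x4, takes a point from world to camera coordinates); the wrist camera has in their place "mount" (4x4, takes a point from camera to tool coordinates, whose origin is the TCP and whose axes are the flange's). Camera axes: x right, y down, z forward; pixel columns grow to the right and rows downward; lengths in m; the calibration is good to about 2 mm. A picture is of the moment at which its call begins: read the wrist's pose just before it. There is no depth.
- finish_job(): hands the job in; it is judged then, once.
The state is a dict: "clock": time; "q": joint angles; "qd": joint speeds; "joint_torque": joint torques, N m; "tool_pos": TCP position; "eef_rot": TCP orientation; "contact_force": force on the tool from outside, world axes, zero at the start; "moment": the same for the moment, N m; "opening": opening from 0.0 (shut) to 1.0 (fully open); "finger_force": force on a finger pad.
Only numpy, scipy, OpenCV 4.12 (cv2) and the standard library are available. Lean on these libraries where they do the work, as an engineer would, in place of code of your own. Each camera call takes 0.05 s, during which the arm holds its last target. There are 200 camera calls.

## Task

Close up the row in the steel tray: slide the follower along until the three cartons stand tight together with no gaps and the sprung plate at the far end of the row is pressed in about half of its way, then let go of it. After that flip the cam lever right over its centre so that it snaps shut and locks the rod, with the row still under spring pressure. Do not crush or tip the cartons, and leave the jar, the spanner and the green bin where they are.

Things in the scene. Friction and masses are not known exactly. Their poses are not given: they have to be found in the camera images.
- rack: Steel tray fixed on the bench, 126 mm (its x) by 460 mm (its y), floor 6 mm thick, side rails 34 mm high. Origin: underside, mid width; x across the tray, y along the row, z up. The row stands at negative y, the clamp with the cam lever at y = +195 mm (56 by 50 mm, 114 mm high); the far end wall is at y = -222 mm, 81 mm high.
- follower: Upright steel plate (98 wide, 6 thick, top at 79 mm) on an 18 mm steel rod that runs to rack +y through the clamp, 45 mm up. Origin: underside level of the rack, on the plate's face towards the cartons, mid width; axes as the rack's. Slides only along rack y; towards -y closes the row. Lever open: sliding friction about 11 N, which also holds it where it is let go; lever shut: locked.
- handle (a point): Centre of the free part of the follower's upright black handle: 26 mm across the tray (x), 14 mm along it (y), from 20 mm below to 20 mm above this point; 20 mm to the +y side of the follower's carton face. This point is 111 mm above the rack's underside, the carton tops are at 96 mm.
- carton_a: Carton nearest the follower, 100 (x) by 36 (y, along the row) by 90 mm high, about 0.16 kg, standing loose on the tray floor. Origin: centre of its underside.
- carton_b: Middle carton, the same size. Origin: centre of its underside.
- carton_c: End carton, the same size. Origin: centre of its underside. Beyond it a sprung steel plate (96 wide, top at 80 mm) stands across the tray; its face lies somewhere between rack y = -186 and -160 mm, differs each time and is not measured: feel for it. It gives by up to 16 mm towards -y, at 0.9 N per mm, then it is solid; half-way in is right.
- hinge (a point): Axis of the cam lever, fixed on the rack at x = 0, y = +195 mm, 99 mm above the rack's underside; the axis runs along the rack's y. Axes as the rack's.
- lever (a joint): Angle of the cam lever, rad. 0: open, leaning 25 degrees past upright to rack +x. It grows as the lever swings over towards rack -x (elevation above the -x direction = 115 degrees less this angle). 1.95: shut on its stop, nearly level. Moves freely to about 0.75, then stiff (up to 7 N at its end) up to its centre at 1.65, then snaps shut by itself; let go short of the centre it springs back.
- lever_end (a point): Axis of the cross bar at the lever's end, 122 mm from the hinge axis. The bar is 18 mm thick and 40 mm long along the rack's y; the lever's arm between is 22 mm wide along y and 10 mm thick.
- jar: Closed jar, 64 mm in diameter, 85 mm high: leave alone. Origin: centre of its underside.
- spanner: Spanner of 170 mm lying on the bench: leave alone. Origin: mid length, underside.
- pickbin: Green open bin, 110 by 150 by 60 mm high: leave alone. Origin: centre of its underside.

How it is judged:
By the outcome, as a careful person would: the job done as asked, in the order asked, and still so for the second after the job is handed in, with the robot touching nothing.
It also fails if it takes over 72 s, if anything falls off the work surface, if the arm or the gripper's body presses on something with over 40 N, if the wrist force passes 120 N, or if a joint passes its speed limit or range.

## Working session

There is one attempt and no reset: what is moved stays moved. The work goes in short steps, Python scripts to look and compute and a tool call to move; the robot and the scene stay as the last step left them, time stands still between calls to the robot, and variables do not carry over. Pictures are saved under pics/ and viewed, at most 10 in all, crops included, and the job is handed in when it is done.

Besides the shell and the picture viewer there is one more tool, called after ">>>" in YAML: its name, and indented under it one key for each argument. play_rows: Moves the arm, as the interface text tells. Its arguments: {"type":"object","properties":{"rows":{"type":"array"},"claw":{"type":"number"},"squeeze":{"type":"number"}},"required":["rows"]}

```bash
mkdir -p pics; ls; python3 - <<'E'
from plant import *
import cv2
s=get_state();print({k:(v if isinstance(v,(int,float)) else [round(float(x),4) for x in v]) for k,v in s.items()})
for n in("scene","side"):
    d=snapshot(n);cv2.imwrite(f"pics/{n}0.png",d["pixels"]);print(n,d["camera_matrix"],d["world_to_cam"])
try: print(nose_length)
except Exception as e: print(e)
E
```

```text
pics
{'clock': 0.0, 'q': [-1.0992, 0.69, -0.1945, 1.5663, 0.1573, 0.9025, -0.2151], 'qd': [0.0006, -0.0004, 0.0013, -0.0003, 0.0013, 0.001, 0.0001], 'joint_torque': [-0.0003, -52.7562, -1.267, -15.3431, -0.0526, 0.0063, 0.0002], 'tool_pos': [0.2648, 0.5658, 0.4039], 'eef_rot': [0.2171, 0.9761, -0.0009, -0.0001], 'contact_force': [-1.1688, -0.0325, -0.173], 'moment': [0.0081, 0.0095, 0.0196], 'finger_force': 0.0, 'opening': 0.9991893267751562}
scene [[540.16807671   0.         325.22667227]
 [  0.         540.16807671 244.74569692]
 [  0.           0.           1.        ]] [[-0.44537461  0.89524956 -0.01302619  0.26188943]
 [ 0.50406387  0.23868779 -0.83002877 -0.17821759]
 [-0.73997369 -0.37623977 -0.55756844  1.32177109]
 [ 0.          0.          0.          1.        ]]
side [[437.3497074    0.         321.58740947]
 [  0.         437.3497074  242.48949253]
 [  0.           0.           1.        ]] [[ 0.78842322 -0.61504215  0.01058208 -0.44604916]
 [-0.40980637 -0.53800513 -0.73662013  0.34261315]
 [ 0.45874564  0.57643181 -0.67622393  0.58434746]
 [ 0.          0.          0.          1.        ]]
0.166
```

View pics/scene0.png

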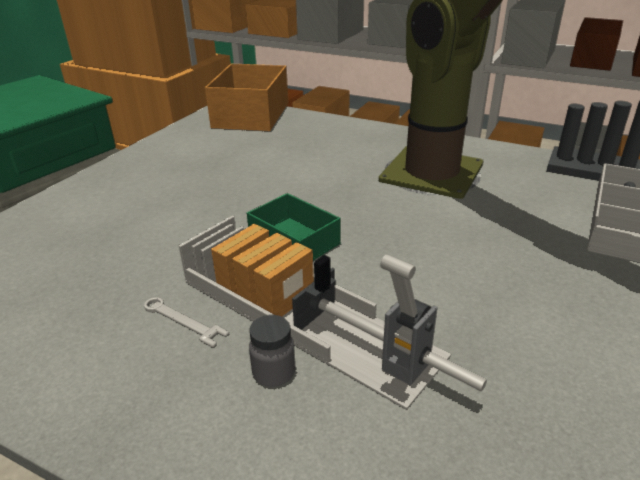

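View pics/side0.png

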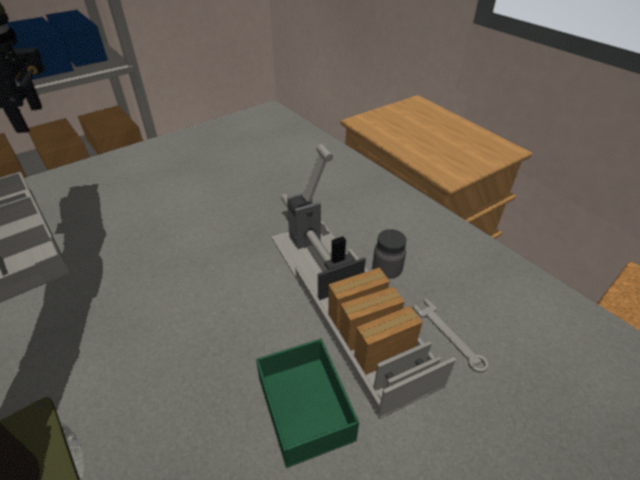

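Scene view: tray runs from the end wall (~(183,247)) to the clamp end ((406,403),(449,353)). Handle is at (323,273) and the lever bar at (398,267). In the side view, the clamp is at (305,220) and the handle at (338,250). Rack +x points to the jar side. I'll zoom in for exact pixels.

```bash
python3 - <<'E'
import cv2
a=cv2.imread("pics/scene0.png")[210:420,170:490];cv2.imwrite("pics/sc.png",cv2.resize(a,None,fx=2.5,fy=2.5,interpolation=2))
a=cv2.imread("pics/side0.png")[130:420,250:490];cv2.imwrite("pics/sd.png",cv2.resize(a,None,fx=2,fy=2,interpolation=2))
E
```

```text
(no output)
```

View pics/sc.png

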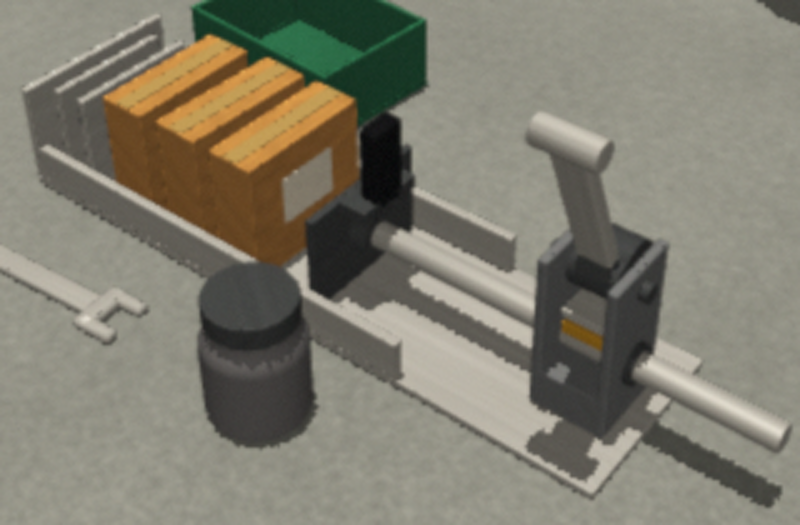

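View pics/sd.png

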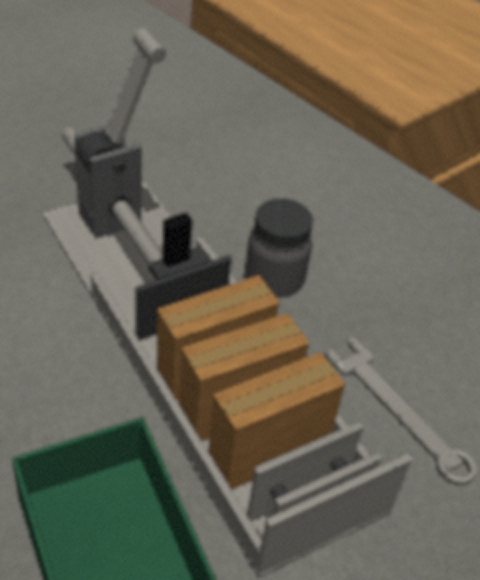

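Scene crop: floor corners at crop (590,486) and (700,360), lever bar (570,141), handle top (383,122). Carton tops at (284,128), (230,99), (176,75) are slightly spaced. Side crop: floor corner (45,215), lever bar (149,45), handle top (178,218), wall foot (262,570).

```bash
cat > cal.py <<'E'
import numpy as np
K={"scene":np.array([[540.168,0,325.227],[0,540.168,244.746],[0,0,1]]),"side":np.array([[437.35,0,321.587],[0,437.35,242.489],[0,0,1]])}
W={"scene":np.array([[-0.44537461,0.89524956,-0.01302619,0.26188943],[0.50406387,0.23868779,-0.83002877,-0.17821759],[-0.73997369,-0.37623977,-0.55756844,1.32177109]]),
"side":np.array([[0.78842322,-0.61504215,0.01058208,-0.44604916],[-0.40980637,-0.53800513,-0.73662013,0.34261315],[0.45874564,0.57643181,-0.67622393,0.58434746]])}
def proj(c,p):
    v=K[c]@(W[c]@np.append(p,1));return v[:2]/v[2]
def full(c,u): return np.array(u)/2.5+[170,210] if c=="scene" else np.array(u)/2+[250,130]
E
cat > fit.py <<'E'
from cal import *
from scipy.optimize import least_squares
# params px,py,yaw,f,yr,w,a,b,c, carton tops
def obs(p):
    f,yr,w,a,b,c=p[3:]
    return [("scene",(590,486),(.063,.23,.006)),("scene",(700,360),(-.063,.23,.006)),("scene",(25,92),(w,-.222,.081)),("scene",(160,17),(-w,-.222,.081)),
    ("scene",(400,345),(.063,yr,.034)),("scene",(383,122),(0,f+.02,.131)),("scene",(570,141),(.0516,.195,.2096)),
    ("scene",(284,128),(0,a,.096)),("scene",(230,99),(0,b,.096)),("scene",(176,75),(0,c,.096)),
    ("side",(45,215),(-.063,.23,.006)),("side",(149,45),(.0516,.195,.2096)),("side",(178,218),(0,f+.02,.131)),("side",(262,517),(-w,-.222,.081)),("side",(408,460),(w,-.222,.081)),
    ("side",(93,283),(-.063,yr,.034)),("side",(218,305),(0,a,.096)),("side",(245,346),(0,b,.096)),("side",(278,386),(0,c,.096))]
def tw(p,q):
    s,c=np.sin(p[2]),np.cos(p[2]);return np.array([p[0]+c*q[0]-s*q[1],p[1]+s*q[0]+c*q[1],q[2]])
def res(p): return np.concatenate([proj(c,tw(p,q))-full(c,u) for c,u,q in obs(p)])
best=min((least_squares(res,[.65,.2,y,0,.1,.06,-.05,-.1,-.15],loss="soft_l1") for y in np.arange(0,6.2,.5)),key=lambda r:r.cost)
p=best.x;print(np.round(p,4));print(np.round(best.fun.reshape(-1,2),1).tolist())
print("handle",tw(p,(0,p[3]+.02,.111)),"lever_end",tw(p,(.0516,.195,.2096)),"hinge",tw(p,(0,.195,.099)),"xdir",np.cos(p[2]),np.sin(p[2]))
E
python3 fit.py
```

```text
[ 0.5985 -0.0312  6.0776  0.0193  0.0979  0.0631 -0.0406 -0.0884 -0.1363]
[[0.2, 1.2], [0.1, -2.1], [0.1, -0.8], [0.1, -1.2], [-1.4, -0.2], [-0.3, -0.2], [-0.2, 4.2], [0.2, -2.2], [0.0, -0.8], [1.0, -0.9], [-2.0, -0.6], [1.0, -0.3], [-1.0, -0.1], [2.2, 1.2], [0.2, -4.0], [-2.5, -4.8], [-0.1, -0.2], [0.9, -1.2], [0.3, 0.2]]
handle [0.60653839 0.00720544 0.111     ] lever_end [0.68884606 0.14914016 0.2096    ] hinge [0.63833265 0.15967374 0.099     ] xdir 0.978941897109733 -0.20413907534618872
```

```bash
cat > go.py <<'E'
import numpy as np,sys
from scipy.spatial.transform import Rotation as R
from plant import get_state
YAW=6.0776;O=np.array([.5985,-.0312,0])
def rack2w(q): return O+R.from_euler('z',YAW).apply(q)
def w2rack(p): return R.from_euler('z',-YAW).apply(np.array(p)-O)
def move(tcp,rot):
    s=get_state();C=R.from_quat(s["eef_rot"])
    print("t",s["clock"],"tcp rack mm",np.round(w2rack(s["tool_pos"])*1e3,1),"shift",np.round(C.inv().apply(np.array(tcp)-s["tool_pos"])/.5,4),"turn",np.round((C.inv()*rot).as_rotvec()/.5,4))
def down(ydir): # tool y along world ydir, z down
    y=np.array(ydir)/np.linalg.norm(ydir);z=np.array([0,0,-1.]);return R.from_matrix(np.column_stack([np.cross(y,z),y,z]))
RX=R.from_euler('z',YAW).apply([1,0,0]);RY=R.from_euler('z',YAW).apply([0,1,0])
E
python3 - <<'E'
from go import *
from cal import proj
import numpy as np
t=rack2w([0,.0393,.404]);move(t,down(RX));move(t,down(-RX))
# plate prior: top edge z .08, x=±.048 for several y
for y in(-.186,-.18,-.173,-.166,-.16):
    print(y,[np.round(((proj("scene",rack2w([x,y,.08]))-[170,210])*2.5)).tolist() for x in(.048,-.048)],[np.round(((proj("side",rack2w([x,y,.08]))-[250,130])*2)).tolist() for x in(.048,-.048)])
E
```

```text
t 0.1 tcp rack mm [-448.5  516.3  404. ] shift [-1.0924 -0.7221  0.0013] turn [-2.6000e-03  2.4000e-03  2.6774e+00]
t 0.1 tcp rack mm [-448.5  516.3  404. ] shift [-1.0924 -0.7221  0.0013] turn [-2.6000e-03 -2.8000e-03 -3.6058e+00]
-0.186 [[78.0, 99.0], [180.0, 39.0]] [[363.0, 424.0], [258.0, 471.0]]
-0.18 [[84.0, 102.0], [186.0, 42.0]] [[358.0, 418.0], [253.0, 465.0]]
-0.173 [[91.0, 106.0], [193.0, 45.0]] [[353.0, 411.0], [248.0, 458.0]]
-0.166 [[98.0, 109.0], [200.0, 48.0]] [[348.0, 405.0], [244.0, 450.0]]
-0.16 [[104.0, 113.0], [206.0, 51.0]] [[343.0, 399.0], [240.0, 444.0]]
```

>>> play_rows:
  rows:
    - [[-0.95, -0.5, 0, 0, 0, 0.5], [-0.95, -0.5, 0, 0, 0, 1], [-0.95, -0.5, 0, 0, 0, 1], [-0.95, -0.5, 0, 0, 0, 1], [-0.95, -0.5, 0, 0, 0, 1], [-0.95, -0.5, 0, 0, 0, 1], [-0.95, -0.5, 0, 0, 0, 1], [-0.95, -0.5, 0, 0, 0, 1], [-0.95, -0.5, 0, 0, 0, 1], [-0.95, -0.5, 0, 0, 0, 1], [-0.95, -0.5, 0, 0, 0, 1], [-0.95, -0.5, 0, 0, 0, 1], [-0.95, -0.5, 0, 0, 0, 1], [-0.95, -0.5, 0, 0, 0, 1], [-0.95, -0.5, 0, 0, 0, 1]]

```text
clock: 1.35
tool_pos: [0.5902, 0.1352, 0.4041]
eef_rot: [0.454, 0.891, -0.001, 0.0]
contact_force: [-0.3, 0.1, -0.5]
opening: 0.997
finger_force: 0.0
```

>>> play_rows:
  rows:
    - [[0, 0, 0, 0, 0, 1], [0, 0, 0, 0, 0, 1], [0, 0, 0, 0, 0, 1], [0, 0, 0, 0, 0, 1], [0, 0, 0, 0, 0, 1]]

```text
clock: 1.77
tool_pos: [0.5881, 0.1404, 0.4044]
eef_rot: [0.659, 0.753, -0.0, -0.001]
contact_force: [-0.9, 0.7, 0.4]
opening: 0.998
finger_force: 0.0
```

```bash
python3 - <<'E'
from go import *
move(rack2w([0,.0393,.404]),down(RX));print(get_state()["q"],get_state()["contact_force"])
E
```

```text
t 1.7667 tcp rack mm [-45.2 165.9 404.4] shift [-0.2688  0.0011  0.0007] turn [-0.0025 -0.0012  0.677 ]
[-0.33009545  0.65871907  0.03464369  1.63695519 -0.0296056   0.84739767
 -0.15015307] [-0.87624782  0.71854162  0.37732178]
```

>>> play_rows:
  rows:
    - [[-0.269, 0, 0, 0, 0, 0.677], [-0.269, 0, 0, 0, 0, 0.677], [-0.269, 0, 0, 0, 0, 0.677], [-0.269, 0, 0, 0, 0, 0.677], [-0.269, 0, 0, 0, 0, 0.677], [-0.269, 0, 0, 0, 0, 0.677]]

```text
clock: 2.27
tool_pos: [0.6067, 0.006, 0.4045]
eef_rot: [0.775, 0.632, 0.0, -0.001]
contact_force: [-0.0, 1.4, -0.1]
opening: 1.0
finger_force: 0.0
```

```bash
python3 - <<'E'
from go import *
import cv2
move(rack2w([0,.0393,.263]),down(RX))
d=snapshot("wrist");cv2.imwrite("pics/w1.png",d["pixels"]);np.savez("wrist.npz",K=d["camera_matrix"],M=d["mount"]);print(d["camera_matrix"],d["mount"])
s=get_state();Rt=R.from_quat(s["eef_rot"]);T=np.array(s["tool_pos"])
for q in([0,.0393,.131],[.013,.0463,.131],[-.013,.0323,.131]):
    c=np.linalg.inv(d["mount"])@np.append(Rt.inv().apply(rack2w(q)-T),1);v=d["camera_matrix"]@c[:3];print(q,v[:2]/v[2])
E
```

```text
t 2.2667 tcp rack mm [  0.5  38.1 404.5] shift [ 0.0021 -0.0006  0.283 ] turn [-0.0022 -0.0027  0.0066]Traceback (most recent call last):
  File "<stdin>", line 4, in <module>
NameError: name 'snapshot' is not defined
```

```bash
cat > look.py <<'E'
from go import *
from plant import *
import cv2,sys
s=get_state();d=snapshot("wrist");cv2.imwrite(f"pics/{sys.argv[1]}.png",d["pixels"])
Rt=R.from_quat(s["eef_rot"]);T=np.array(s["tool_pos"]);M=np.array(d["mount"])
for q in eval(sys.argv[2]):
    c=np.linalg.inv(M)@np.append(Rt.inv().apply(rack2w(np.array(q))-T),1);v=d["camera_matrix"]@c[:3];print(q,np.round(v[:2]/v[2],1))
E
python3 look.py w1 "[[0,.0393,.131],[.013,.0463,.131],[-.013,.0323,.131],[.049,.0193,.079],[-.049,.0193,.079],[0,-.0226,.096]]"
```

```text
[0, 0.0393, 0.131] [320.1 243.6]
[0.013, 0.0463, 0.131] [338.5 234.1]
[-0.013, 0.0323, 0.131] [301.9 253. ]
[0.049, 0.0193, 0.079] [376.7 251.1]
[-0.049, 0.0193, 0.079] [263.  250.6]
[0, -0.0226, 0.096] [319.7 303.9]
```

View pics/w1.png

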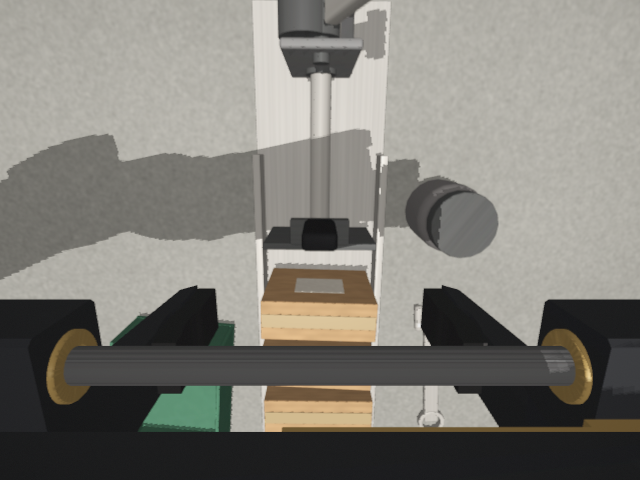

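Wrist view: the handle top sits at (302–338, 233–252), which matches the prediction within a couple of pixels, and the follower's carton edge is at row ~250 as predicted. The tool is square to the tray, so I'll descend and grip.

>>> play_rows:
  rows:
    - [[0.002, 0, 0.283, 0, 0, 0], [0.002, 0, 0.283, 0, 0, 0], [0.002, 0, 0.283, 0, 0, 0], [0.002, 0, 0.283, 0, 0, 0], [0.002, 0, 0.283, 0, 0, 0], [0.002, 0, 0.283, 0, 0, 0]]

```text
clock: 2.82
tool_pos: [0.607, 0.0084, 0.2627]
eef_rot: [0.775, 0.633, -0.0, -0.001]
contact_force: [-0.1, 0.3, 1.0]
opening: 1.003
finger_force: 0.0
```

>>> play_rows:
  rows:
    - [[0, 0, 0, 0, 0, 0], [0, 0, 0, 0, 0, 0], [0, 0, 0, 0, 0, 0], [0, 0, 0, 0, 0, 0], [0, 0, 0, 0, 0, 0], [0, 0, 0, 0, 0, 0], [0, 0, 0, 0, 0, 0], [0, 0, 0, 0, 0, 0]]
  claw: 1
  squeeze: 40

```text
clock: 3.48
tool_pos: [0.6072, 0.0059, 0.2633]
eef_rot: [0.776, 0.631, 0.0, -0.0]
contact_force: [0.6, 0.4, -0.0]
opening: 0.418
finger_force: 0.0
```

```bash
python3 - <<'E'
from go import *
move(rack2w([0,.0393,.263]),down(RX));s=get_state();print(s["contact_force"],s["opening"],s["finger_force"])
E
```

```text
t 3.4833 tcp rack mm [  1.   38.1 263.3] shift [ 0.0024 -0.0019  0.0006] turn [ 0.0002 -0.0003  0.0001]
[ 0.58248984  0.40215532 -0.04469781] 0.4182660182400694 0.0
```

>>> play_rows:
  rows:
    - [[0, 0, 0, 0, 0, 0], [0, 0, 0, 0, 0, 0], [0, 0, 0, 0, 0, 0], [0, 0, 0, 0, 0, 0], [0, 0, 0, 0, 0, 0]]

```text
clock: 3.9
tool_pos: [0.6069, 0.006, 0.2631]
eef_rot: [0.776, 0.631, -0.0, -0.0]
contact_force: [-1.8, 0.5, 2.2]
opening: 0.287
finger_force: 40.0
```

>>> play_rows:
  rows:
    - [[-0.008, 0, 0, 0, 0, 0], [-0.016, 0, 0, 0, 0, 0], [-0.024, 0, 0, 0, 0, 0], [-0.032, 0, 0, 0, 0, 0], [-0.04, 0, 0, 0, 0, 0], [-0.048, 0, 0, 0, 0, 0], [-0.056, 0, 0, 0, 0, 0], [-0.064, 0, 0, 0, 0, 0], [-0.072, 0, 0, 0, 0, 0], [-0.08, 0, 0, 0, 0, 0], [-0.088, 0, 0, 0, 0, 0], [-0.096, 0, 0, 0, 0, 0], [-0.104, 0, 0, 0, 0, 0], [-0.112, 0, 0, 0, 0, 0], [-0.12, 0, 0, 0, 0, 0]]

```text
clock: 5.15
tool_pos: [0.5956, -0.047, 0.2631]
eef_rot: [0.774, 0.633, 0.003, -0.003]
contact_force: [0.1, 12.4, 1.5]
opening: 0.294
finger_force: 40.1
```

```bash
cat > f.py <<'E'
from go import *
s=get_state();print(round(s["clock"],2),"rack",np.round(w2rack(s["tool_pos"])*1e3,1),"F rack",np.round(R.from_euler('z',-YAW).apply(s["contact_force"]),1),s["opening"],s["finger_force"])
E
python3 f.py
```

```text
5.15 rack [  0.4 -16.1 263.1] F rack [-2.4 12.1  1.5] 0.2938633711125377 40.05723296664655
```

>>> play_rows:
  rows:
    - [[-0.004, 0, 0, 0, 0, 0], [-0.008, 0, 0, 0, 0, 0], [-0.012, 0, 0, 0, 0, 0], [-0.016, 0, 0, 0, 0, 0], [-0.02, 0, 0, 0, 0, 0], [-0.02, 0, 0, 0, 0, 0], [-0.02, 0, 0, 0, 0, 0]]

```text
clock: 5.73
tool_pos: [0.5935, -0.0571, 0.2631]
eef_rot: [0.775, 0.632, 0.003, -0.003]
contact_force: [0.0, 12.6, 1.6]
opening: 0.29
finger_force: 40.1
```

```bash
python3 f.py
```

```text
5.73 rack [  0.3 -26.3 263.1] F rack [-2.5 12.4  1.6] 0.2904453529503644 40.05183116532862
```

>>> play_rows:
  rows:
    - [[-0.004, 0, 0, 0, 0, 0], [-0.008, 0, 0, 0, 0, 0], [-0.008, 0, 0, 0, 0, 0], [-0.008, 0, 0, 0, 0, 0]]

```text
clock: 6.07
tool_pos: [0.5926, -0.0608, 0.2631]
eef_rot: [0.775, 0.633, 0.003, -0.003]
contact_force: [-1.4, 12.7, 1.5]
opening: 0.294
finger_force: 40.1
```

```bash
python3 f.py
```

```text
6.07 rack [  0.3 -30.2 263.1] F rack [-3.9 12.2  1.5] 0.29380946086162024 40.05388814024627
```

>>> play_rows:
  rows:
    - [[-0.004, 0, 0, 0, 0, 0], [-0.008, 0, 0, 0, 0, 0], [-0.012, 0, 0, 0, 0, 0], [-0.012, 0, 0, 0, 0, 0], [-0.012, 0, 0, 0, 0, 0]]

```text
clock: 6.48
tool_pos: [0.5915, -0.0664, 0.2631]
eef_rot: [0.774, 0.633, 0.003, -0.003]
contact_force: [-0.0, 13.8, 2.4]
opening: 0.287
finger_force: 40.1
```

```bash
python3 f.py
```

```text
6.48 rack [  0.3 -35.9 263.1] F rack [-2.8 13.5  2.4] 0.28739459992059296 40.05885383114219
```

>>> play_rows:
  rows:
    - [[-0.004, 0, 0, 0, 0, 0], [-0.008, 0, 0, 0, 0, 0], [-0.012, 0, 0, 0, 0, 0], [-0.012, 0, 0, 0, 0, 0], [-0.012, 0, 0, 0, 0, 0]]

```text
clock: 6.9
tool_pos: [0.5902, -0.0722, 0.2631]
eef_rot: [0.774, 0.633, 0.003, -0.003]
contact_force: [-1.0, 13.6, 2.2]
opening: 0.288
finger_force: 40.1
```

```bash
python3 f.py
```

```text
6.9 rack [  0.3 -41.9 263.1] F rack [-3.8 13.1  2.2] 0.2884320201035252 40.05962158553302
```

>>> play_rows:
  rows:
    - [[-0.004, 0, 0, 0, 0, 0], [-0.008, 0, 0, 0, 0, 0], [-0.008, 0, 0, 0, 0, 0], [-0.008, 0, 0, 0, 0, 0]]

```text
clock: 7.23
tool_pos: [0.5895, -0.0761, 0.2631]
eef_rot: [0.774, 0.633, 0.003, -0.003]
contact_force: [-1.4, 13.5, 2.5]
opening: 0.287
finger_force: 40.1
```

```bash
python3 f.py
```

```text
7.23 rack [  0.3 -45.8 263.1] F rack [-4.2 12.9  2.5] 0.2872990488384112 40.06103944033384
```

>>> play_rows:
  rows:
    - [[-0.003, 0, 0, 0, 0, 0], [-0.006, 0, 0, 0, 0, 0], [-0.006, 0, 0, 0, 0, 0], [-0.006, 0, 0, 0, 0, 0]]

```text
clock: 7.57
tool_pos: [0.5888, -0.0788, 0.2631]
eef_rot: [0.774, 0.633, 0.003, -0.004]
contact_force: [-0.8, 13.0, 2.3]
opening: 0.292
finger_force: 40.1
```

```bash
python3 f.py
```

```text
7.57 rack [  0.3 -48.6 263.1] F rack [-3.4 12.6  2.3] 0.2915399975826507 40.0638681370765
```

>>> play_rows:
  rows:
    - [[-0.003, 0, 0, 0, 0, 0], [-0.006, 0, 0, 0, 0, 0], [-0.006, 0, 0, 0, 0, 0], [-0.006, 0, 0, 0, 0, 0]]

```text
clock: 7.9
tool_pos: [0.5882, -0.0818, 0.2631]
eef_rot: [0.774, 0.633, 0.003, -0.004]
contact_force: [-0.9, 13.5, 2.6]
opening: 0.287
finger_force: 40.1
```

```bash
python3 f.py
```

```text
7.9 rack [  0.3 -51.6 263.1] F rack [-3.6 13.   2.6] 0.2868126699989976 40.0644292216748
```

>>> play_rows:
  rows:
    - [[-0.003, 0, 0, 0, 0, 0], [-0.006, 0, 0, 0, 0, 0], [-0.006, 0, 0, 0, 0, 0], [-0.006, 0, 0, 0, 0, 0]]

```text
clock: 8.23
tool_pos: [0.5876, -0.0847, 0.2631]
eef_rot: [0.774, 0.633, 0.003, -0.004]
contact_force: [-2.0, 12.9, 3.2]
opening: 0.294
finger_force: 40.1
```

```bash
python3 f.py
```

```text
8.23 rack [  0.3 -54.6 263.1] F rack [-4.6 12.3  3.2] 0.29379799782084454 40.06482417695224
```

>>> play_rows:
  rows:
    - [[-0.003, 0, 0, 0, 0, 0], [-0.006, 0, 0, 0, 0, 0], [-0.006, 0, 0, 0, 0, 0], [-0.006, 0, 0, 0, 0, 0]]

```text
clock: 8.57
tool_pos: [0.5871, -0.0872, 0.2631]
eef_rot: [0.774, 0.633, 0.003, -0.004]
contact_force: [-1.6, 14.1, 3.3]
opening: 0.29
finger_force: 40.1
```

```bash
python3 f.py
```

```text
8.57 rack [  0.3 -57.2 263.1] F rack [-4.4 13.5  3.3] 0.2901817594305536 40.07173854857683
```

>>> play_rows:
  rows:
    - [[-0.003, 0, 0, 0, 0, 0], [-0.006, 0, 0, 0, 0, 0], [-0.006, 0, 0, 0, 0, 0], [-0.006, 0, 0, 0, 0, 0]]

```text
clock: 8.9
tool_pos: [0.5866, -0.0893, 0.2631]
eef_rot: [0.774, 0.633, 0.004, -0.004]
contact_force: [-1.2, 16.4, 3.0]
opening: 0.29
finger_force: 40.1
```

```bash
python3 f.py
```

```text
8.9 rack [ 2.000e-01 -5.930e+01  2.631e+02] F rack [-4.5 15.8  3. ] 0.2899034454886664 40.08661625906825
```

>>> play_rows:
  rows:
    - [[-0.003, 0, 0, 0, 0, 0], [-0.006, 0, 0, 0, 0, 0], [-0.006, 0, 0, 0, 0, 0], [-0.006, 0, 0, 0, 0, 0]]

```text
clock: 9.23
tool_pos: [0.5862, -0.0913, 0.2631]
eef_rot: [0.774, 0.633, 0.004, -0.005]
contact_force: [0.3, 17.4, 2.1]
opening: 0.29
finger_force: 40.1
```

```bash
python3 f.py
```

```text
9.23 rack [  0.3 -61.4 263.1] F rack [-3.2 17.1  2.1] 0.29002989797858875 40.10259998962283
```

>>> play_rows:
  rows:
    - [[-0.003, 0, 0, 0, 0, 0], [-0.006, 0, 0, 0, 0, 0], [-0.006, 0, 0, 0, 0, 0], [-0.006, 0, 0, 0, 0, 0]]

```text
clock: 9.57
tool_pos: [0.5858, -0.0934, 0.2631]
eef_rot: [0.774, 0.634, 0.005, -0.005]
contact_force: [-0.4, 20.1, 3.4]
opening: 0.292
finger_force: 40.1
```

```bash
python3 f.py; python3 -c "
from go import *
s=get_state();z=R.from_quat(s['eef_rot']).apply([0,0,.147]);print(w2rack(np.array(s['tool_pos'])+z))"
```

```text
9.57 rack [  0.3 -63.4 263.1] F rack [-4.5 19.6  3.4] 0.2919913663521096 40.12009366415441
[-4.34043072e-05 -6.14221593e-02  1.16092624e-01]
```

>>> play_rows:
  rows:
    - [[-0.0015, 0, 0, 0, 0, 0], [-0.003, 0, 0, 0, 0, 0], [-0.003, 0, 0, 0, 0, 0], [-0.003, 0, 0, 0, 0, 0]]

```text
clock: 9.9
tool_pos: [0.5857, -0.0941, 0.2631]
eef_rot: [0.773, 0.634, 0.005, -0.005]
contact_force: [0.4, 21.8, 2.7]
opening: 0.295
finger_force: 40.1
```

```bash
python3 f.py
```

```text
9.9 rack [  0.3 -64.2 263.1] F rack [-4.  21.4  2.7] 0.29507552596875286 40.098214745521545
```

>>> play_rows:
  rows:
    - [[0.004, 0, 0, 0, 0, 0], [0.008, 0, 0, 0, 0, 0], [0.012, 0, 0, 0, 0, 0], [0.016, 0, 0, 0, 0, 0], [0.016, 0, 0, 0, 0, 0], [0.016, 0, 0, 0, 0, 0]]

```text
clock: 10.4
tool_pos: [0.586, -0.0926, 0.2631]
eef_rot: [0.775, 0.632, 0.001, -0.002]
contact_force: [-1.8, 9.0, 2.5]
opening: 0.288
finger_force: 40.0
```

```bash
python3 f.py; python3 -c "
from go import *
s=get_state();z=R.from_quat(s['eef_rot']).apply([0,0,.147]);print(w2rack(np.array(s['tool_pos'])+z))"
```

```text
10.4 rack [  0.3 -62.6 263.1] F rack [-3.6  8.4  2.5] 0.2881528827929479 40.01007202081382
[-5.05411984e-05 -6.18476954e-02  1.16099334e-01]
```

>>> play_rows:
  rows:
    - [[0.004, 0, 0, 0, 0, 0], [0.007, 0, 0, 0, 0, 0], [0.007, 0, 0, 0, 0, 0], [0.007, 0, 0, 0, 0, 0]]

```text
clock: 10.73
tool_pos: [0.5861, -0.0919, 0.2631]
eef_rot: [0.776, 0.631, -0.0, -0.001]
contact_force: [-3.2, 4.8, 3.5]
opening: 0.292
finger_force: 40.0
```

>>> play_rows:
  rows:
    - [[0, 0, 0, 0, 0, 0], [0, 0, 0, 0, 0, 0], [0, 0, 0, 0, 0, 0], [0, 0, 0, 0, 0, 0], [0, 0, 0, 0, 0, 0], [0, 0, 0, 0, 0, 0], [0, 0, 0, 0, 0, 0], [0, 0, 0, 0, 0, 0]]
  claw: 0

```text
clock: 11.4
tool_pos: [0.5867, -0.093, 0.2632]
eef_rot: [0.776, 0.631, 0.0, 0.0]
contact_force: [-0.6, 0.3, -0.7]
opening: 0.871
finger_force: 0.0
```

>>> play_rows:
  rows:
    - [[0, 0, -0.1, 0, 0, 0], [0, 0, -0.2, 0, 0, 0], [0, 0, -0.3, 0, 0, 0], [0, 0, -0.3, 0, 0, 0], [0, 0, -0.3, 0, 0, 0], [0, 0, -0.3, 0, 0, 0]]

```text
clock: 11.9
tool_pos: [0.5868, -0.093, 0.4148]
eef_rot: [0.776, 0.631, 0.001, 0.001]
contact_force: [0.0, 0.3, -0.8]
opening: 1.0
finger_force: 0.0
```

```bash
python3 f.py; python3 look.py w2 "[[0,-.0618,.131],[0,-.0418,.131],[.049,-.0818,.079],[-.049,-.0818,.079],[.048,-.19,.08],[-.048,-.19,.08]]"; python3 - <<'E'
from plant import *
import cv2
a=snapshot("side")["pixels"];cv2.imwrite("pics/s2.png",cv2.resize(a[130:420,250:490],None,fx=2,fy=2,interpolation=2))
E
```

```text
11.9 rack [  1.2 -62.9 414.8] F rack [-0.   0.3 -0.8] 0.9995278719626595 0.0
[0, -0.0618, 0.131] [317.3 240. ]
[0, -0.0418, 0.131] [317.3 213.2]
[0.049, -0.0818, 0.079] [372.5 247.6]
[-0.049, -0.0818, 0.079] [262.1 247.6]
[0.048, -0.19, 0.08] [367.3 356.2]
[-0.048, -0.19, 0.08] [267.5 356.4]
```

View pics/s2.png

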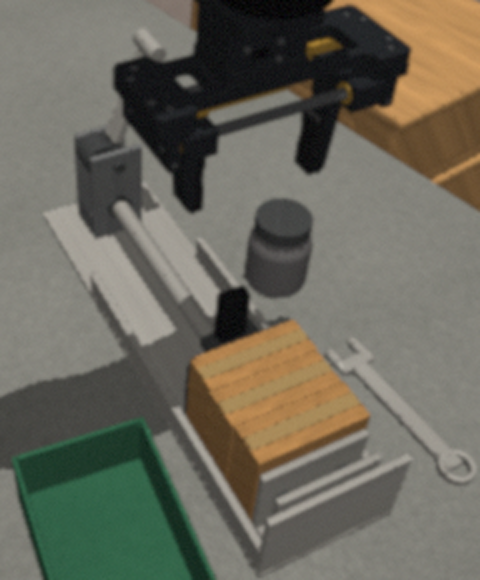

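The side view shows the three cartons tight and upright, with the sprung plate pressed in. Its top corners at crop (260,482)–(367,435) project to y ≈ -190 mm, which agrees with what I felt. Next I turn the tool 90° and move over the lever bar, to grip the bar by its ends.

>>> play_rows:
  rows:
    - [[0.516, 0.1, -0.03, 0, 0, -1], [0.516, 0.1, -0.03, 0, 0, -1], [0.516, 0.1, -0.03, 0, 0, -1], [0.516, 0.1, -0.03, 0, 0, -1], [0.516, 0.1, -0.03, 0, 0, -1], [0.516, 0.1, -0.03, 0, 0, -1], [0.516, 0.1, -0.03, 0, 0, -1], [0.516, 0.1, -0.03, 0, 0, -1]]

```text
clock: 12.67
tool_pos: [0.688, 0.1557, 0.4252]
eef_rot: [0.593, 0.806, 0.0, -0.003]
contact_force: [-0.9, 0.6, -0.3]
opening: 0.997
finger_force: 0.0
```

>>> play_rows:
  rows:
    - [[0, 0, 0, 0, 0, -1], [0, 0, 0, 0, 0, -1], [0, 0, 0, 0, 0, -1], [0, 0, 0, 0, 0, -1], [0, 0, 0, 0, 0, -1]]

```text
clock: 13.08
tool_pos: [0.6878, 0.1474, 0.4262]
eef_rot: [0.378, 0.926, -0.002, -0.001]
contact_force: [-0.9, 0.0, 0.4]
opening: 1.0
finger_force: 0.0
```

>>> play_rows:
  rows:
    - [[0, 0, 0, 0, 0, -1], [0, 0, 0, 0, 0, -1], [0, 0, 0, 0, 0, -1], [0, 0, 0, 0, 0, -1], [0, 0, 0, 0, 0, -1]]

```text
clock: 13.5
tool_pos: [0.688, 0.148, 0.4268]
eef_rot: [0.138, 0.99, -0.001, -0.001]
contact_force: [0.2, 0.2, 0.5]
opening: 0.998
finger_force: 0.0
```

```bash
python3 -c "
from go import *
move(rack2w([.0516,.195,.43]),down(RY));print(get_state()['q'])"
```

```text
t 13.5 tcp rack mm [ 51.  193.7 426.8] shift [-0.0009  0.0027 -0.0064] turn [-0.0033 -0.0045 -0.1441]
[-0.13839695  0.79303509 -0.29865028  1.26062513  0.23466868  1.12434751
  0.83856821]
```

>>> play_rows:
  rows:
    - [[0, 0.002, 0, 0, 0, -0.144], [0, 0.002, 0, 0, 0, -0.144], [0, 0.002, 0, 0, 0, -0.144]]

```text
clock: 13.75
tool_pos: [0.6883, 0.1498, 0.4275]
eef_rot: [0.105, 0.994, -0.0, -0.001]
contact_force: [-0.1, 0.3, -0.7]
opening: 0.998
finger_force: 0.0
```

```bash
python3 -c "
from go import *
move(rack2w([.0516,.195,.3566]),down(RY))"
python3 look.py w3 "[[.0516,.215,.2096],[.0516,.175,.2096]]"
```

```text
t 13.75 tcp rack mm [ 51.  195.6 427.5] shift [-0.0014 -0.001   0.1418] turn [-0.0016 -0.0024 -0.0093]
[0.0516, 0.215, 0.2096] [352.8 272.1]
[0.0516, 0.175, 0.2096] [282.2 272.4]
```

View pics/w3.png

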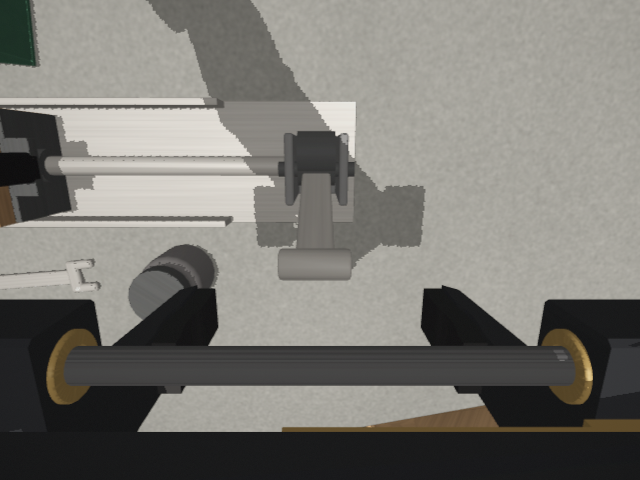

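Wrist view: the lever bar spans (278–352) with its axis at row ~265, about 4 mm nearer rack -x than predicted, so I correct by 3 mm. The fingers straddle it well clear, so I descend and grip.

>>> play_rows:
  rows:
    - [[0.006, -0.004, 0.141, 0, 0, 0], [0.006, -0.004, 0.141, 0, 0, 0], [0.006, -0.004, 0.141, 0, 0, 0], [0.006, -0.004, 0.141, 0, 0, 0]]

```text
clock: 14.13
tool_pos: [0.6847, 0.1488, 0.3565]
eef_rot: [0.103, 0.995, -0.001, -0.002]
contact_force: [-0.0, 0.1, -0.4]
opening: 0.997
finger_force: 0.0
```

>>> play_rows:
  rows:
    - [[0, 0, 0, 0, 0, 0], [0, 0, 0, 0, 0, 0], [0, 0, 0, 0, 0, 0], [0, 0, 0, 0, 0, 0], [0, 0, 0, 0, 0, 0], [0, 0, 0, 0, 0, 0], [0, 0, 0, 0, 0, 0], [0, 0, 0, 0, 0, 0], [0, 0, 0, 0, 0, 0], [0, 0, 0, 0, 0, 0]]
  claw: 1
  squeeze: 25

```text
clock: 14.97
tool_pos: [0.6852, 0.148, 0.3578]
eef_rot: [0.102, 0.995, -0.001, 0.0]
contact_force: [-0.4, -3.5, 2.0]
opening: 0.446
finger_force: 25.0
```

```bash
python3 f.py; python3 - <<'E'
import numpy as np
# arc from angle th0 : tool shifts (tool x=-rack x, z down), units of .5 m, from angle 0.02
P=lambda t:np.array([122*np.cos(np.deg2rad(115)-t),-122*np.sin(np.deg2rad(115)-t)])
for t in np.arange(.03,2.0,.08): print(round(t,2),np.round((P(t)-P(.03))/500,3))
E
```

```text
14.97 rack [ 48.3 193.2 357.8] F rack [ 0.3 -3.5  2. ] 0.4459403891302407 24.995555877685547
0.03 [0. 0.]
0.11 [ 0.018 -0.007]
0.19 [ 0.037 -0.013]
0.27 [ 0.056 -0.016]
0.35 [ 0.075 -0.019]
0.43 [ 0.095 -0.02 ]
0.51 [ 0.114 -0.019]
0.59 [ 0.134 -0.017]
0.67 [ 0.153 -0.013]
0.75 [ 0.172 -0.008]
0.83 [ 0.19  -0.001]
0.91 [0.208 0.007]
0.99 [0.225 0.017]
1.07 [0.241 0.028]
1.15 [0.256 0.04 ]
1.23 [0.27  0.053]
1.31 [0.284 0.067]
1.39 [0.295 0.083]
1.47 [0.306 0.099]
1.55 [0.315 0.116]
1.63 [0.323 0.134]
1.71 [0.33  0.153]
1.79 [0.335 0.172]
1.87 [0.338 0.191]
1.95 [0.34 0.21]
```

>>> play_rows:
  rows:
    - [[0.018, 0, -0.007, 0, 0, 0], [0.037, 0, -0.013, 0, 0, 0], [0.056, 0, -0.016, 0, 0, 0], [0.075, 0, -0.019, 0, 0, 0], [0.095, 0, -0.02, 0, 0, 0], [0.114, 0, -0.019, 0, 0, 0], [0.134, 0, -0.017, 0, 0, 0], [0.153, 0, -0.013, 0, 0, 0], [0.172, 0, -0.008, 0, 0, 0], [0.172, 0, -0.008, 0, 0, 0], [0.172, 0, -0.008, 0, 0, 0]]

```text
clock: 15.88
tool_pos: [0.6009, 0.166, 0.3609]
eef_rot: [0.102, 0.995, -0.001, -0.0]
contact_force: [2.4, -1.7, -7.0]
opening: 0.446
finger_force: 25.0
```

```bash
python3 f.py
```

```text
15.88 rack [-37.9 193.5 360.9] F rack [ 2.7 -1.2 -7. ] 0.4458957103791988 25.00376209616661
```

>>> play_rows:
  rows:
    - [[0.018, 0, 0.007, 0, 0, 0], [0.036, 0, 0.015, 0, 0, 0], [0.053, 0, 0.025, 0, 0, 0], [0.069, 0, 0.036, 0, 0, 0], [0.084, 0, 0.048, 0, 0, 0], [0.098, 0, 0.061, 0, 0, 0], [0.112, 0, 0.075, 0, 0, 0], [0.123, 0, 0.091, 0, 0, 0], [0.134, 0, 0.107, 0, 0, 0], [0.143, 0, 0.124, 0, 0, 0], [0.151, 0, 0.142, 0, 0, 0], [0.158, 0, 0.161, 0, 0, 0], [0.163, 0, 0.18, 0, 0, 0], [0.166, 0, 0.199, 0, 0, 0], [0.168, 0, 0.216, 0, 0, 0], [0.168, 0, 0.218, 0, 0, 0], [0.168, 0, 0.218, 0, 0, 0], [0.168, 0, 0.218, 0, 0, 0]]

```text
clock: 17.38
tool_pos: [0.5206, 0.183, 0.2532]
eef_rot: [0.103, 0.995, 0.0, 0.002]
contact_force: [3.9, -3.5, -2.8]
opening: 0.438
finger_force: 25.6
```

```bash
python3 f.py
```

```text
17.38 rack [-120.   193.8  253.2] F rack [ 4.5 -2.6 -2.8] 0.43784913797574637 25.61129811219871
```

>>> play_rows:
  rows:
    - [[0, 0, 0, 0, 0, 0], [0, 0, 0, 0, 0, 0], [0, 0, 0, 0, 0, 0], [0, 0, 0, 0, 0, 0], [0, 0, 0, 0, 0, 0], [0, 0, 0, 0, 0, 0], [0, 0, 0, 0, 0, 0], [0, 0, 0, 0, 0, 0]]
  claw: 0

```text
clock: 18.05
tool_pos: [0.5186, 0.1837, 0.2527]
eef_rot: [0.102, 0.995, 0.0, -0.0]
contact_force: [0.2, -0.0, 0.2]
opening: 0.992
finger_force: 0.0
```

>>> play_rows:
  rows:
    - [[0, 0, -0.1, 0, 0, 0], [0, 0, -0.2, 0, 0, 0], [0, 0, -0.3, 0, 0, 0], [0, 0, -0.35, 0, 0, 0], [0, 0, -0.35, 0, 0, 0], [0, 0, -0.35, 0, 0, 0], [0, 0, -0.35, 0, 0, 0]]

```text
clock: 18.63
tool_pos: [0.5184, 0.1832, 0.4274]
eef_rot: [0.102, 0.995, -0.0, 0.0]
contact_force: [-0.6, -0.4, -0.7]
opening: 0.999
finger_force: 0.0
```

```bash
python3 f.py;  python3 - <<'E'
from plant import *
import cv2
from cal import *
from go import rack2w
a=snapshot("scene")["pixels"][210:420,170:490];cv2.imwrite("pics/f.png",cv2.resize(a,None,fx=2.5,fy=2.5,interpolation=2))
for q in([-.1218,.195,.106],[-.114,.195,.142],[0,-.0618,.131]): print(q,(proj("scene",rack2w(q))-[170,210])*2.5)
E
```

```text
18.63 rack [-122.2  193.6  427.4] F rack [-0.5 -0.5 -0.7] 0.999438858899515 0.0
[-0.1218, 0.195, 0.106] [712.77078685 152.78393087]
[-0.114, 0.195, 0.142] [714.05517291 109.40241144]
[0, -0.0618, 0.131] [256.39657256  65.38446238]
```

View pics/f.png

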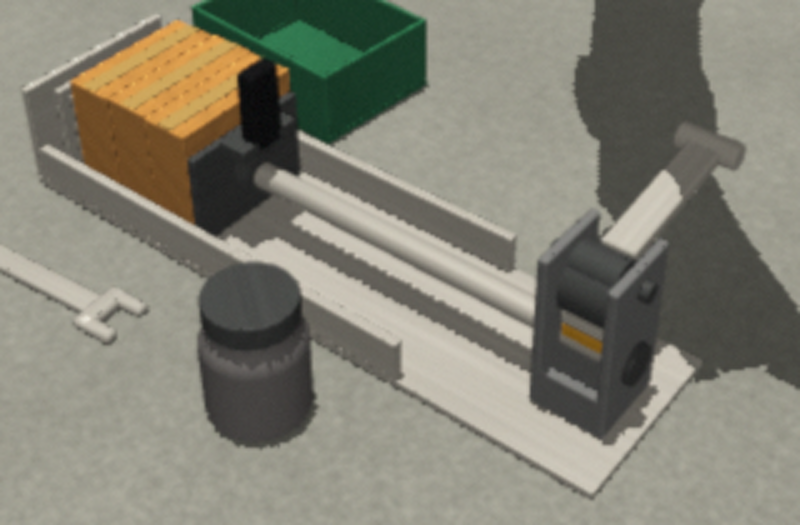

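The final view shows the lever bar at (710,146), close to the shut prediction of (713,153), so the lever is shut. The row is tight, and the jar, spanner and bin have not moved.

```bash
python3 -c "
from plant import *
print(finish_job())"
```

```text
the job is handed in; nothing more can be done
None
```

I handed the job in at about 19 s: the three cartons stand tight, the sprung plate is pressed in about half-way (roughly 7–8 mm, judged by feel), the follower was let go, and the cam lever is snapped shut; the jar, spanner and bin were not touched.

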